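# Load a spindle blank between the lathe's centres

## Task

Load the little lathe: lay the dark wooden blank that has a round pin at each end on the two yellow cradles between the headstock and the tailstock, then slide the tailstock up by its black knob until both pins are fully home in the cups. Let go of everything and leave it like that.

Things in the scene. Friction and masses are not known exactly. Their poses are not given: they have to be found in the camera images.
- blank_mid (a point): Centre of the dark square wooden blank to load: 28 x 28 x 150 mm plus a round pin on each end, 16 mm across, 15 mm long (180 mm overall, about 85 g). y axis along the blank, ends alike. It starts flat on the bench, centre 14 mm up. Not wanted: a pale blank of the same shape, a plain dark 140 mm bar without pins.
- lathe: Green lathe, fixed. Origin on the bench below the home blank's middle; y along its axis (75 mm up) to the headstock, whose cup mouth is at y +78 mm. Yellow cradles, 10 mm long, at y -68 and +32: floor 61 mm up, 31 mm wide, flared cheeks to 82 mm; bed 35 mm up. Lay the blank with its middle near y -30, centre 75 mm up; the tailstock then pushes it into the headstock cup. Headstock 123 mm high.
- tailstock (a joint): Travel of the tailstock to the headstock (lathe +y), m: 0 fully back, stop 0.098; starts at 0 to 0.03; about 0.094 with the blank home, which halts it. 3 N friction, stays where left. Its cup's mouth is at lathe y = -0.172 + value. Both steel cups: 32 mm outside, 24 mm inside, 12 mm deep.
- tail_knob (a point): Grip point on the upright black knob on top of the tailstock: a round post 20 mm across, from 105 to 156 mm above the bench; the point is on its axis, 140 mm up, at lathe x = 0, y = -0.247 m + the joint's value, and moves with the tailstock. Axes as the lathe's.
Not all that is in view belongs to the job. What is shaped like the part that bears blank_mid but orange or pink is not meant.

How it is judged:
On the way:
1. the dark pinned blank lies in both cradles, in line with the lathe, clear of the headstock cup's floor, while the tailstock is still back (x of blank_mid in the frame of lathe between -0.01 and 0.01 m and z of blank_mid in the frame of lathe between 0.065 and 0.085 m and angle between the y axis of blank_mid and the y axis of lathe, either way round below 0.175 rad and y of blank_mid in the frame of lathe between -0.065 and -0.008 m and value of joint tailstock below 0.08 m), for 0.2 s.
At the end, for the whole second after the job is handed in: The dark pinned blank lies along the lathe axis (middle within 10 mm sideways and in height, 10 degrees) and within 8 mm of fully home lengthwise; the tailstock is at rest within 8 mm of its home reading (0.086 or more), so each pin is at least 4 mm in its cup (x of blank_mid in the frame of lathe between -0.01 and 0.01 m and z of blank_mid in the frame of lathe between 0.065 and 0.085 m and angle between the y axis of blank_mid and the y axis of lathe, either way round below 0.175 rad and y of blank_mid in the frame of lathe between -0.008 and 0.008 m and value of joint tailstock above 0.086 m and velocity of joint tailstock below 0.005 m/s); the robot touches nothing.
It also fails if it takes over 46 s, if anything falls off the work surface, if the arm or the gripper's body presses on something with over 40 N, if the wrist force passes 120 N, or if a joint passes its speed limit or range.

## Robot

A 6-joint arm with a two-finger parallel gripper is mounted at the origin on the work surface. World frame = base frame: x ahead of the robot, y to its left, z up, the work surface at z = 0. Lengths are in m, angles in rad, forces in N, time in s.
With the tool pointing down it reaches from about 0.375 to 0.975 m from the base axis. Payload 3.8 kg.
Tool frame: the origin (TCP) lies midway between the tips of the shut fingers; the grasp point (between the pads) lies 19 mm behind it; z points along the fingers, y is the line along which they close (so a half turn about z gives the same grasp; the last joint's range is limited). The gripper opens to 85 mm and grips with 20 to 120 N. Pads are 22 mm wide; open, the fingers measure 114 mm over their backs; the gripper's body (76 mm by 85 mm) begins 54 mm behind the grasp point. The pads swing forward as they close: fully open they stand 13 mm farther back than shut.
Start: joints at [-1.234, 0.264, 1.604, -0, 1.274, -0.037], TCP at [0.246, -0.628, 0.231] pointing down, gripper open.
Joint ranges: [-2.63, 2.63], [-0.94, 2.18], [0.31, 2.57], [-1.31, 4.45], [0, 2.66], [-2.55, 2.55]. Speed limits (rad/s): [2.57, 2.57, 3.14, 3.14, 3.14, 3.14].

## Interface

Orientations are given as a rotation vector (axis times angle).
In Python, from workcell import bot gives the robot as it stands.
- The arm moves only by the tool jog_arm, never from a script. Its argument "motion" is a list of rows, each a list of 5 numbers: the opening, from -1 (shut) to 1 (fully open), then the shift along the tool's x, y, z in mm, then the turn about the tool's z in degrees. In form: [[claw, x, y, z, twist], ...]. A call has 1 to 10 rows; each row shifts and turns the commanded pose from where the row before left it, along the tool's axes as they then stand; what a row does not reach is not made up. A row lasts 1/12 s, in which the tool goes at most 41.7 mm and 7.16 degrees, less where a joint would pass 70% of its speed; a pose out of reach is approached as far as the arm can. A call with a gripper value outside its range is refused whole. The fingers move at their own pace and stop on an object; "force" is the grip in N (left out, the last holds). Time passes only in rows, so rows that do not move let the fingers close. It gives the time, the measured TCP pose, the force, the opening and the grip force at its end, in the units of the state.
- bot.read_state(): the state, without advancing time (a new reading comes with each control period).
- bot.read_camera(name): name is "side" or "top"; returns (picture, depth): 384x512x3 uint8, red, green, blue; 384x512 float32, m along the optical axis (not along the pixel's ray), 0 where there is no reading.
- bot.get_calibration(name): a dict with "vfov" (degrees; the focal length in pixels is half the picture's height over the tangent of half this angle, whatever the lens; pixels are square), "cx", "cy" (the principal point, pixels), "rvec" (rotation vector, rad) and "tvec" (3), from world to camera coordinates, as OpenCV has them. Camera axes: x right, y down, z forward; pixel columns grow to the right and rows downward; lengths in m; the calibration is good to about 2 mm. A picture is of the moment at which its call begins. get_calibration takes no time and is no camera call.
- bot.finish_job(): hands the job in; it is judged then, once.
The state is a dict: "time": time; "q": joint angles; "joint_vel": joint speeds; "joint_torque": joint torques, N m; "tool_pos": TCP position; "tcp_rot": TCP orientation; "wrist_force": force on the tool from outside, world axes, zero at the start; "torque": the same for the moment, N m; "width": opening from 0.0 (shut) to 1.0 (fully open); "grip_force": force on a finger pad.
Only numpy, scipy, OpenCV 4.12 (cv2) and the standard library are available. Lean on these libraries where they do the work, as an engineer would, in place of code of your own. Each camera call takes 0.05 s, during which the arm holds its last target. There are 200 camera calls.

## Working session

There is one attempt and no reset: what is moved stays moved. The work goes in short steps, Python scripts to look and compute and a tool call to move; the robot and the scene stay as the last step left them, time stands still between calls to the robot, and variables do not carry over. Pictures are saved under pics/ and viewed, at most 10 in all, crops included, and the job is handed in when it is done.

Besides the shell and the picture viewer there is one more tool, called after "Request:" as a command line: name --pt "numbers of a row" for each row, then --argument value for the rest. jog_arm: Moves the arm, as the interface text tells. Its arguments: {"type":"object","properties":{"motion":{"type":"array"},"force":{"type":"number"}},"required":["motion"]}

```bash
mkdir -p pics
cat > h.py <<'E'
import numpy as np, cv2
from workcell import bot
def cam(n):
    p,d=bot.read_camera(n); c=bot.get_calibration(n)
    R=cv2.Rodrigues(np.array(c['rvec'],float))[0]; t=np.array(c['tvec'],float).ravel()
    f=192/np.tan(np.radians(c['vfov'])/2)
    v,u=np.mgrid[0:384,0:512]
    P=np.stack([(u-c['cx'])/f*d,(v-c['cy'])/f*d,d],-1)
    W=(P-t)@R
    W[d==0]=np.nan
    return p,d,W
E
python3 - <<'E'
from h import *
for n in('top','side'):
    p,d,W=cam(n); cv2.imwrite(f'pics/{n}0.png',p[:,:,::-1]); np.savez(f'{n}0.npz',p=p,W=W)
    c=bot.get_calibration(n);print(c)
s=bot.read_state();print(s)
E
```

```text
{'vfov': 57.06930082781414, 'cx': 259.27641964813455, 'cy': 192.28690895372435, 'rvec': array([ 2.13227885, -2.1742314 ,  0.15876275]), 'tvec': array([0.04231978, 0.55471581, 0.93828826])}
{'vfov': 52.51822092559033, 'cx': 254.36924770569777, 'cy': 185.40532568849147, 'rvec': array([ 0.20779989, -2.69416437,  1.44577282]), 'tvec': array([0.54108203, 0.14457065, 1.13212424])}
{'time': 0.1, 'q': array([-1.23390961e+00,  2.64708890e-01,  1.60529394e+00,  6.78971320e-06,
        1.27375826e+00, -3.68905838e-02]), 'joint_vel': array([-0.00117136, -0.00092942, -0.00199863,  0.00174543,  0.00011724,
        0.00047614]), 'joint_torque': array([-6.28129292e-04, -5.16707540e+01, -3.68589056e+01, -7.05746561e-05,
        6.26421097e-03,  3.14130136e-05]), 'tool_pos': array([ 0.24623764, -0.62772256,  0.23003512]), 'tcp_rot': array([-3.08478121e+00, -5.83314524e-01,  4.98585910e-04]), 'wrist_force': array([-0.27163181,  0.13677862,  0.47400267]), 'torque': array([ 0.00644433, -0.02567831, -0.02749487]), 'grip_force': 0.0, 'width': 0.9955843502133576}
```

View pics/top0.png

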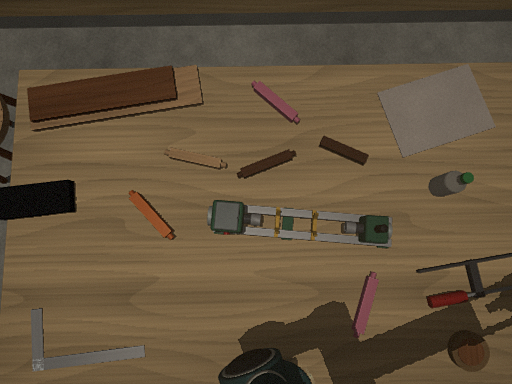

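View pics/side0.png

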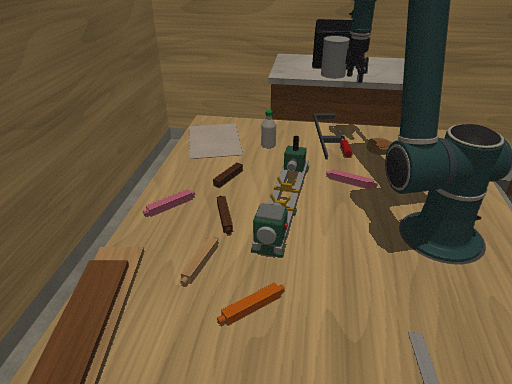

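Top view candidates: a dark piece with pins at (266,163), a plain dark bar at (343,150), a pale blank at (196,158), pink at (275,102) and (367,303), orange at (152,215). I choose (266,163). The lathe has its headstock at (228,216), its cradles at (278,221) and (314,224), and its tailstock at (375,229).

```bash
cat > m.py <<'E'
from h import *
z=np.load('top0.npz');p,W=z['p'],z['W']
c=p[130:250,195:400]; cv2.imwrite('pics/crop1.png',cv2.resize(c,None,fx=3.8,fy=3.8,interpolation=cv2.INTER_CUBIC)[:,:,::-1])
def box(m,name):
    n,l,st,_=cv2.connectedComponentsWithStats(m.astype(np.uint8)); k=1+np.argmax(st[1:,4]); m=l==k
    P=W[m]; r=cv2.minAreaRect(P[:,:2].astype(np.float32)*1000)
    C=P[:,:2].mean(0);w,V=np.linalg.eigh(np.cov(P[:,:2].T))
    print(name,m.sum(),'rect',r,'mean',C,'dir',V[:,1],'z',np.nanpercentile(P[:,2],[5,50,95]))
v,u=np.mgrid[0:384,0:512]
R=lambda a,b,c,d:(u>a)&(u<b)&(v>c)&(v<d)
Z=W[:,:,2]
box(R(230,302,142,184)&(Z>.018)&(Z<.04),'blank'); box(R(230,302,142,184)&(Z>.009)&(Z<.04),'blank all')
box(R(312,375,130,170)&(Z>.018)&(Z<.04),'bar')
box(R(200,400,190,255)&(Z>.025)&(Z<.045),'bed')
box(R(200,255,190,255)&(Z>.112)&(Z<.135),'headtop')
hsv=cv2.cvtColor(p,cv2.COLOR_RGB2HSV)
y=(hsv[...,0]>15)&(hsv[...,0]<32)&(hsv[...,1]>150)&(Z>.05)
box(R(265,295,200,250)&y,'crA');box(R(300,330,200,250)&y,'crB')
box(R(350,400,205,255)&(Z>.145)&(Z<.165),'knob')
box(R(350,400,205,255)&(Z>.08)&(Z<.11),'tailtop')
box(R(335,362,215,242)&(Z>.07)&(Z<.098),'tailcup')
E
python3 m.py
```

```text
blank 573 rect ((640.77197265625, 10.125221252441406), (28.855358123779297, 178.662109375), 20.723787307739258) mean [0.64006517 0.01022423] dir [-0.35711993  0.93405854] z [0.0206092  0.02681095 0.02973092]
blank all 620 rect ((640.8158569335938, 10.007278442382812), (28.856765747070312, 178.9137420654297), 20.723787307739258) mean [0.63928528 0.0103727 ] dir [-0.35670445  0.93421729] z [0.0164137  0.026616   0.02968267]
bar 509 rect ((676.1693115234375, -212.91390991210938), (139.95162963867188, 29.942049026489258), 64.42182159423828) mean [ 0.6757061  -0.21254384] dir [0.42531181 0.90504688] z [0.02277325 0.0267766  0.02967951]
bed 1020 rect ((436.62921142578125, -122.45951843261719), (411.5747375488281, 32.466915130615234), 84.03050994873047) mean [ 0.43287053 -0.10069342] dir [0.11059293 0.99386579] z [0.03102911 0.03411009 0.037653  ]
headtop 830 rect ((486.3265075683594, 115.94110107421875), (75.62238311767578, 76.52539825439453), 82.96842193603516) mean [0.4856978 0.1149247] dir [-0.87600514 -0.48230176] z [0.11274267 0.12152771 0.1244666 ]
crA 85 rect ((472.8061218261719, -1
[... 331 characters left out ...]
3847  0.11523313] z [0.05546709 0.06143982 0.08040269]
knob 58 rect ((445.6890869140625, -265.59478759765625), (18.590801239013672, 16.853046417236328), 88.97769927978516) mean [ 0.44616507 -0.26462604] dir [-0.18866336  0.98204182] z [0.14962108 0.15448251 0.15726455]
tailtop 767 rect ((447.6296081542969, -255.6313934326172), (105.641845703125, 69.97903442382812), 84.02909851074219) mean [ 0.44659003 -0.25683632] dir [0.13494008 0.99085376] z [0.08410434 0.10262824 0.10632542]
tailcup 176 rect ((453.41131591796875, -212.11631774902344), (41.802120208740234, 31.575422286987305), 88.56147003173828) mean [ 0.45146451 -0.21041586] dir [0.12015415 0.99275525] z [0.07584733 0.08573235 0.09067285]
```

View pics/crop1.png

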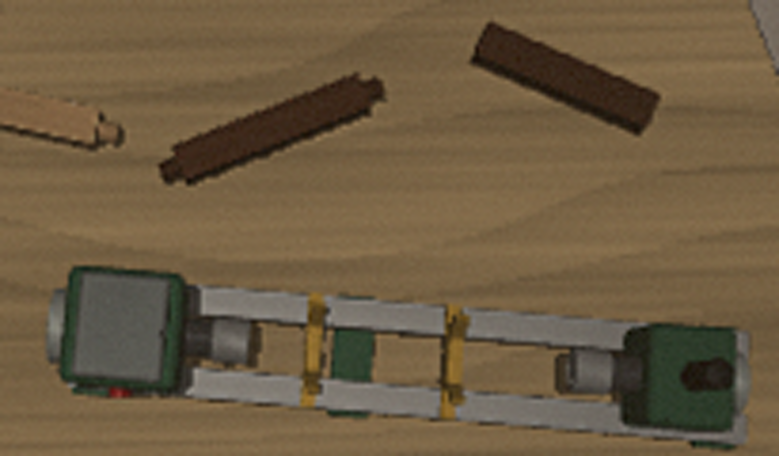

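The crop shows that the piece at top-view (266,163) is dark with a pin at each end. It measures 179 x 29 mm, and the bar at (343,150) is plain at 140 mm. Cradle spacing comes out at 99.9 mm, so the fit is good. Results:
- Lathe origin: about (0.470, -0.046), axis yaw 83.8°.
- Tailstock: about 0.026.
- Blank: (0.6405, 0.010), yaw 110.9°.

I turn first, then travel.

Request:
jog_arm --pt "1 0 0 0 -7" --pt "1 0 0 0 -7" --pt "1 0 0 0 -7" --pt "1 0 0 0 -7" --pt "1 0 0 0 -7" --pt "1 0 0 0 -7" --pt "1 0 0 0 -7" --pt "1 0 0 0 -7" --pt "1 0 0 0 -7" --pt "1 0 0 0 -7" --force 60

```text
time: 0.93
tool_pos: [0.2463, -0.628, 0.2304]
tcp_rot: [-2.186, -2.254, -0.001]
wrist_force: [-0.5, 0.0, -0.3]
width: 1.0
grip_force: 0.0
```

Request:
jog_arm --pt "1 0 0 0 -7" --pt "1 0 0 0 -7" --pt "1 0 0 0 -5.5" --pt "1 23 30 0 0" --pt "1 23 30 0 0" --pt "1 23 30 0 0" --pt "1 23 30 0 0" --pt "1 23 30 0 0" --pt "1 23 30 0 0" --pt "1 23 30 0 0"

```text
time: 1.77
tool_pos: [0.3855, -0.4011, 0.2308]
tcp_rot: [-1.781, -2.587, -0.0]
wrist_force: [0.0, -0.0, -0.5]
width: 1.0
grip_force: 0.0
```

Request:
jog_arm --pt "1 23 30 0 0" --pt "1 23 30 0 0" --pt "1 23 30 0 0" --pt "1 23 30 0 0" --pt "1 23 30 0 0" --pt "1 23 30 0 0" --pt "1 23 30 0 0" --pt "1 23 30 0 0" --pt "1 23 30 0 0" --pt "1 0 0 0 0"

```text
time: 2.6
tool_pos: [0.5659, -0.1077, 0.2309]
tcp_rot: [-1.774, -2.592, -0.005]
wrist_force: [-0.4, -0.4, 0.4]
width: 1.001
grip_force: 0.0
```

Request:
jog_arm --pt "1 21 28 0 0" --pt "1 21 28 0 0" --pt "1 21 28 20 0" --pt "1 20 28 30 0" --pt "1 0 0 30 0" --pt "1 0 0 30 0" --pt "1 0 0 30 0" --pt "1 0 0 10 0" --pt "1 0 0 0 0"

```text
time: 3.35
tool_pos: [0.6331, 0.0016, 0.0794]
tcp_rot: [-1.777, -2.582, 0.007]
wrist_force: [0.3, 0.3, -0.1]
width: 1.001
grip_force: 0.0
```

Run:
```python
from h import *
print(bot.read_state()['tool_pos'])
p,d,W=cam('side'); cv2.imwrite('pics/s1.png',cv2.resize(p[100:300,120:380],None,fx=3,fy=3)[:,:,::-1])
```

```text
[0.63308658 0.00158829 0.0794324 ]
```

View pics/s1.png

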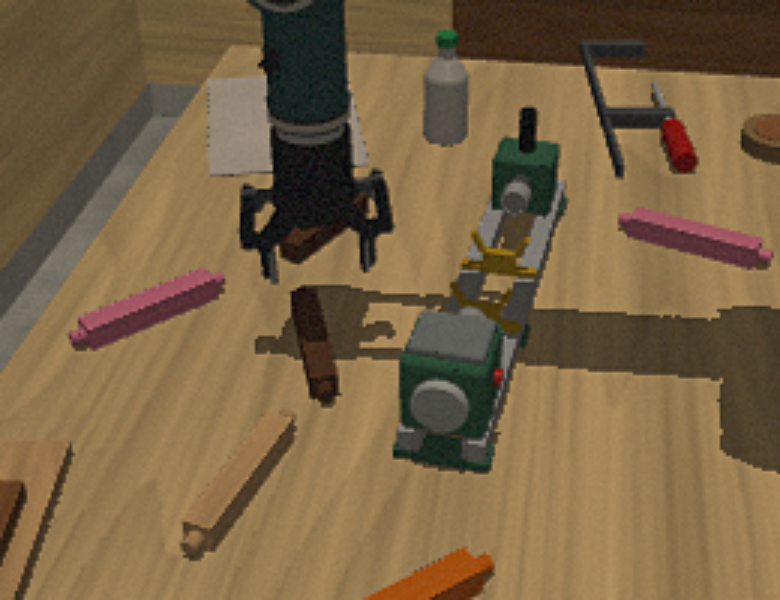

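The crop shows the open gripper straddling the dark blank (crop (315,340)) from above, with nothing in the way. I correct by 5 and 10 mm, descend and grip.

Request:
jog_arm --pt "1 5 10 10 0" --pt "1 0 0 20 0" --pt "1 0 0 20 0" --pt "1 0 0 15 0" --pt "1 0 0 6 0" --pt "-1 0 0 0 0" --pt "-1 0 0 0 0" --pt "-1 0 0 0 0" --pt "-1 0 0 0 0" --pt "-1 0 0 0 0"

```text
time: 4.23
tool_pos: [0.6456, 0.01, 0.0148]
tcp_rot: [1.78, 2.586, 0.002]
wrist_force: [-7.3, 0.2, 4.1]
width: 0.31
grip_force: 60.5
```

Request:
jog_arm --pt "-1 0 0 0 0" --pt "-1 0 0 0 0" --pt "-1 0 0 0 0" --pt "-1 0 0 0 0" --pt "-1 0 0 0 0"

```text
time: 4.65
tool_pos: [0.6459, 0.0099, 0.0148]
tcp_rot: [1.78, 2.586, 0.003]
wrist_force: [0.0, 0.4, 6.9]
width: 0.307
grip_force: 60.5
```

Request:
jog_arm --pt "-1 0 0 -10 0" --pt "-1 0 0 -30 0" --pt "-1 0 0 -35 0" --pt "-1 0 0 -35 0" --pt "-1 0 0 -30 0" --pt "-1 0 0 -5 7" --pt "-1 0 0 0 7" --pt "-1 0 0 0 7" --pt "-1 0 0 0 6" --pt "-1 0 0 0 0"

```text
time: 5.48
tool_pos: [0.6438, 0.01, 0.1581]
tcp_rot: [-2.339, -2.097, 0.001]
wrist_force: [0.1, 0.1, -1.3]
width: 0.308
grip_force: 59.8
```

```bash
cat > b.py <<'E'
from h import *
s=bot.read_state();print(s['tool_pos'],s['tcp_rot'],s['width'],s['wrist_force'])
p,d,W=cam('side'); q,d2,T=cam('top')
import sys
n=sys.argv[1];cv2.imwrite(f'pics/{n}s.png',p[:,:,::-1]);cv2.imwrite(f'pics/{n}t.png',q[:,:,::-1]);np.savez(n,p=p,W=W,q=q,T=T)
E
python3 b.py c
python3 - <<'E'
import cv2,numpy as np
a=cv2.imread('pics/cs.png')[100:300,130:330];b=cv2.imread('pics/ct.png')[100:300,170:370]
cv2.imwrite('pics/cc.png',cv2.resize(np.hstack([a,b]),None,fx=2,fy=2))
E
```

```text
[0.643812   0.01000236 0.15807939] [-2.33857399e+00 -2.09713352e+00  6.42809498e-04] 0.30771535873648453 [ 0.07940652  0.07063517 -1.2861722 ]
```

View pics/cc.png

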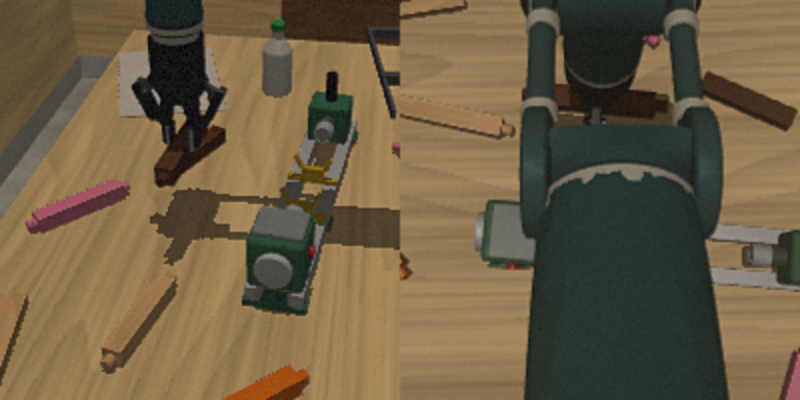

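The blank is held, at side crop (190,155). I measure its pose in the hand.

```bash
cat > hb.py <<'E'
from h import *
import sys
z=np.load(sys.argv[1]+'.npz'); s=bot.read_state(); t=s['tool_pos']; R=cv2.Rodrigues(s['tcp_rot'])[0]
for im,W in((z['p'],z['W']),(z['q'],z['T'])):
    hsv=cv2.cvtColor(im,cv2.COLOR_RGB2HSV)
    L=(W-t)@R   # tool coords
    m=(abs(L[...,0])<.11)&(abs(L[...,1])<.03)&(L[...,2]>-.045)&(L[...,2]<.035)&(hsv[...,1]>90)&(hsv[...,0]<20)
    P=L[m]*1000
    if len(P)<30: print(len(P));continue
    print(len(P),'x',np.percentile(P[:,0],[0,1,99,100]).round(1),'y',np.percentile(P[:,1],[2,50,98]).round(1),'z',np.percentile(P[:,2],[2,50,98]).round(1))
    for a in range(-90,90,20):
        Q=P[(P[:,0]>=a)&(P[:,0]<a+20)]
        if len(Q)>5: print(a,len(Q),'y',np.percentile(Q[:,1],[3,97]).round(1),'z',np.percentile(Q[:,2],[3,97]).round(1))
E
python3 hb.py c
```

```text
319 x [-66.7 -60.1  93.4  93.6] y [-16.1  -3.6  14.3] z [-35.3 -12.3  13.1]
-70 8 y [-16.2 -14.6] z [-1.8 13.5]
-50 12 y [-15.8  12.8] z [-14.4  12.2]
-30 18 y [-13.2  11.3] z [-14.9  16.3]
-10 41 y [-27.6  24.6] z [-43.7  11. ]
10 44 y [-15.   17.4] z [-15.1   5.8]
30 50 y [-15.3  12.1] z [-15.3  10.7]
50 58 y [-15.2  10.5] z [-15.1  10.2]
70 78 y [-14.4  12.3] z [-14.4  13. ]
462 x [-88.  -86.4  89.9  91. ] y [-14.4  -4.5  12.6] z [-15.1 -11.8  10.7]
-90 52 y [-14.2  11. ] z [-14.3   6.1]
-70 102 y [-14.2  11.8] z [-15.    8.4]
-50 101 y [-14.3  12.5] z [-14.8   5.6]
-30 37 y [-14.4   0.5] z [-15.2  11.9]
10 51 y [-14.4   4.3] z [-15.1  12.4]
30 104 y [-14.1  12.6] z [-15.    8.7]
70 9 y [-7.7  6. ] z [-7.8 -1.2]
```

Request:
jog_arm --pt "-1 -18 -28 0 0" --pt "-1 -18 -28 0 0" --pt "-1 -18 -28 0 0" --pt "-1 -18 -28 0 0" --pt "-1 -17 -28 0 0" --pt "-1 -17 -27 0 0" --pt "-1 0 0 20 0" --pt "-1 0 0 18 0" --pt "-1 0 0 0 0" --pt "-1 0 0 0 0"

```text
time: 6.42
tool_pos: [0.4659, -0.0775, 0.1192]
tcp_rot: [-2.333, -2.101, 0.002]
wrist_force: [0.5, -0.5, -0.7]
width: 0.307
grip_force: 59.8
```

```bash
python3 b.py d; python3 hb.py d
python3 - <<'E'
import cv2,numpy as np
a=cv2.imread('pics/ds.png')[120:270,220:330]
cv2.imwrite('pics/dd.png',cv2.resize(a,None,fx=4,fy=4,interpolation=cv2.INTER_CUBIC))
E
```

```text
[ 0.46585982 -0.07753982  0.11917771] [-2.33301431 -2.10063779  0.00241374] 0.30744274400252514 [ 0.50363696 -0.50578514 -0.71291879]
268 x [-68.8 -65.8  93.5  95.3] y [-17.   -3.3  23.7] z [-29.  -10.9  13.2]
-70 13 y [-3.3  9.8] z [-12.9  -9.6]
-50 12 y [-7.4 10. ] z [-12.3  -9.3]
-30 21 y [-9.7  9.3] z [-13.2  -9.9]
-10 38 y [-16.7  24.3] z [-38.6   8.3]
10 27 y [-17.    9.7] z [-13.1   6.8]
30 40 y [-17.1   8.3] z [-13.7  12.9]
50 41 y [-17.   10.4] z [-13.7   8.2]
70 60 y [-16.    8.4] z [-13.4  13.3]
239 x [32.5 32.9 90.2 90.6] y [-14.6  -1.5  12.3] z [-14.7 -11.3   1.6]
30 71 y [-14.5  11.8] z [-14.   -8.1]
50 92 y [-14.1  12.5] z [-14.5  -9.4]
70 73 y [-14.3  11.2] z [-14.4   5.8]
```

View pics/dd.png

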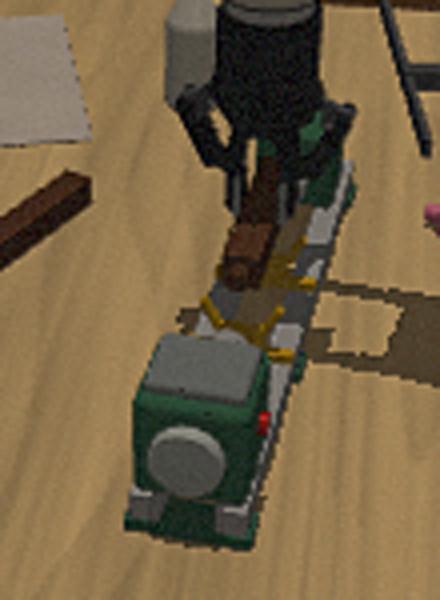

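The crop shows the blank in line above both cradles (crop (255,240)) and centred on the bed. I lower it.

Request:
jog_arm --pt "-1 0 0 15 0" --pt "-1 0 0 15 0" --pt "-1 0 0 8 0" --pt "-1 0 0 4 0" --pt "-1 0 0 0 0" --pt "-1 0 0 0 0"

```text
time: 7.02
tool_pos: [0.4676, -0.0777, 0.0784]
tcp_rot: [2.336, 2.101, 0.0]
wrist_force: [0.1, 0.1, -0.9]
width: 0.307
grip_force: 59.8
```

Request:
jog_arm --pt "-1 0 0 2 0" --pt "-1 0 0 2 0" --pt "-1 0 0 0 0" --pt "-1 0 0 0 0"

```text
time: 7.35
tool_pos: [0.468, -0.0779, 0.0757]
tcp_rot: [2.335, 2.1, 0.002]
wrist_force: [-2.4, 1.1, 8.2]
width: 0.306
grip_force: 60.8
```

Request:
jog_arm --pt "0.5 0 0 0 0" --pt "0.5 0 0 0 0" --pt "0.5 0 0 0 0" --pt "0.5 0 0 0 0" --pt "0.5 0 0 0 0" --pt "0.5 0 0 -20 0" --pt "0.5 0 0 -30 0" --pt "0.5 0 0 -40 0" --pt "0.5 0 0 -40 0" --pt "0.5 0 0 0 0"

```text
time: 8.18
tool_pos: [0.4725, -0.0789, 0.2129]
tcp_rot: [2.327, 2.092, 0.014]
wrist_force: [1.4, -0.2, 1.3]
width: 0.746
grip_force: 0.0
```

```bash
python3 b.py e
cat > lm.py <<'E'
from h import *
import sys
z=np.load(sys.argv[1]+'.npz'); O=np.array([.4698,-.046]); a=np.radians(83.8); ey=np.array([np.cos(a),np.sin(a)]); ex=np.array([ey[1],-ey[0]])
for im,W in((z['p'],z['W']),(z['q'],z['T'])):
    hsv=cv2.cvtColor(im,cv2.COLOR_RGB2HSV); D=W[...,:2]-O
    X,Y,Z=(D@ex)*1000,(D@ey)*1000,W[...,2]*1000
    m=(abs(X)<30)&(abs(Y)<150)&(Z>55)&(Z<100)&(hsv[...,0]<14)&(hsv[...,1]>90)&(hsv[...,2]<130)
    print('blank',m.sum(),[np.percentile(q[m],[1,10,50,90,99]).round(1) for q in(X,Y,Z)] if m.sum() else '')
    k=(abs(X)<25)&(Y<-120)&(Y>-280)&(Z>135)&(Z<165)
    print('knob',k.sum(),[np.percentile(q[k],[3,50,97]).round(1) for q in(X,Y,Z)] if k.sum() else '')
E
python3 lm.py e
python3 - <<'E'
import cv2,numpy as np
a=cv2.imread('pics/es.png')[120:270,220:330]
cv2.imwrite('pics/ee.png',cv2.resize(a,None,fx=4,fy=4,interpolation=cv2.INTER_CUBIC))
E
```

```text
[ 0.47246414 -0.07890078  0.21285783] [2.32708287 2.09234289 0.01360922] 0.7464259429017881 [ 1.42265758 -0.24750048  1.32107903]
blank 223 [array([-13.7, -12.9,  -1.6,  10.4,  12.8]), array([-103.1,  -79.5,    2.8,   46.4,   60. ]), array([64.7, 78.6, 88.4, 90.2, 91.9])]
knob 12 [array([4.1, 5.7, 9.5]), array([-220.8, -213.4, -209.4]), array([137.2, 145.3, 156.8])]
blank 253 [array([-12.1,  -9.5,   0.4,  12. ,  14.6]), array([-15.6,  -8. ,  17.5,  43.5,  57.4]), array([78. , 84.6, 87.8, 90.1, 91.7])]
knob 0
```

View pics/ee.png

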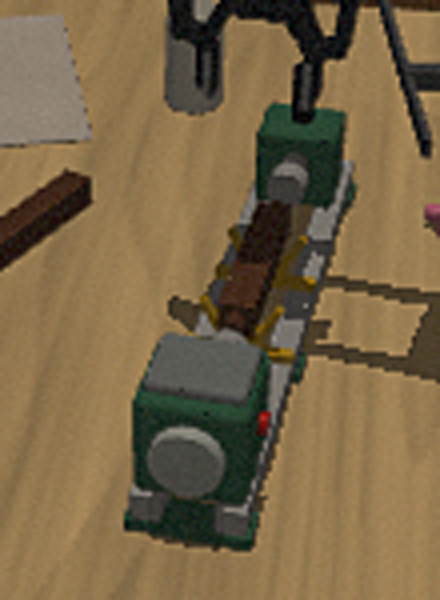

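The crop shows the blank resting in both cradles (crop (260,260)), with the tailstock still back. By measurement its top is about 89 mm up and its end at y +60, so its middle is near -30. Next I go above the knob.

Request:
jog_arm --pt "1 -37 -1 0 0" --pt "1 -38 -1 0 0" --pt "1 -38 -1 0 0" --pt "1 -38 -1 0 0" --pt "1 -37 0 0 0" --pt "1 0 0 0 0" --pt "1 0 0 0 0" --pt "1 0 0 0 0"

```text
time: 8.95
tool_pos: [0.4421, -0.2635, 0.202]
tcp_rot: [-2.334, -2.097, 0.001]
wrist_force: [0.7, 0.2, 0.2]
width: 0.999
grip_force: 0.0
```

Request:
jog_arm --pt "1 -2 4 20 0" --pt "1 0 0 25 0" --pt "1 0 0 20 0" --pt "1 0 0 14 0" --pt "1 0 0 0 0" --pt "-1 0 0 0 0" --pt "-1 0 0 0 0" --pt "-1 0 0 0 0" --pt "-1 0 0 0 0" --pt "-1 0 0 0 0" --force 60

```text
time: 9.78
tool_pos: [0.4476, -0.267, 0.1261]
tcp_rot: [2.334, 2.099, 0.001]
wrist_force: [0.0, -0.4, 0.5]
width: 0.299
grip_force: 0.0
```

Request:
jog_arm --pt "-1 0 0 0 0" --pt "-1 0 0 0 0" --pt "-1 0 0 0 0" --pt "-1 0 0 0 0"

```text
time: 10.12
tool_pos: [0.4463, -0.2669, 0.1262]
tcp_rot: [-2.336, -2.1, 0.002]
wrist_force: [-5.0, 1.1, 7.5]
width: 0.215
grip_force: 58.9
```

The knob is gripped (opening about 18 mm). I slide it slowly, about 68 mm to go.

Request:
jog_arm --pt "-1 4 0 0 0" --pt "-1 6 0 0 0" --pt "-1 6 0 0 0" --pt "-1 6 0 0 0" --pt "-1 6 0 0 0" --pt "-1 6 0 0 0" --pt "-1 4 0 0 0" --pt "-1 4 0 0 0" --pt "-1 4 0 0 0" --pt "-1 0 0 0 0"

```text
time: 10.95
tool_pos: [0.4511, -0.2214, 0.1262]
tcp_rot: [2.336, 2.101, -0.003]
wrist_force: [-5.5, -0.8, 6.8]
width: 0.216
grip_force: 58.9
```

Request:
jog_arm --pt "-1 4 0 0 0" --pt "-1 4 0 0 0" --pt "-1 4 0 0 0" --pt "-1 2 0 0 0" --pt "-1 0 0 0 0" --pt "-1 0 0 0 0"

```text
time: 11.45
tool_pos: [0.4525, -0.2077, 0.1262]
tcp_rot: [2.336, 2.101, -0.003]
wrist_force: [-5.6, -1.0, 7.2]
width: 0.216
grip_force: 58.9
```

Request:
jog_arm --pt "-1 3 0 0 0" --pt "-1 3 0 0 0" --pt "-1 2 0 0 0" --pt "-1 0 0 0 0" --pt "-1 0 0 0 0"

```text
time: 11.87
tool_pos: [0.4533, -0.1999, 0.1262]
tcp_rot: [2.336, 2.101, -0.003]
wrist_force: [-5.9, -1.6, 6.7]
width: 0.216
grip_force: 58.9
```

```bash
python3 b.py f; python3 lm.py f
```

```text
[ 0.4533332  -0.19990335  0.12622671] [ 2.33570052  2.10072404 -0.00328611] 0.2163381911623514 [-5.87301055 -1.62031447  6.70768387]
blank 240 [array([-13.9, -12.7,  -0.8,  11.2,  13.8]), array([-72.7, -56. ,   8.9,  65.2,  75.9]), array([70.5, 86.4, 88.7, 90.5, 92.6])]
knob 110 [array([-23.2,  -1.7,  19.6]), array([-156.3, -145.9, -140.5]), array([136.4, 150.1, 162.8])]
blank 553 [array([-12. ,  -9.5,   1.1,  12.1,  14.5]), array([-75.2, -60. ,  -0. ,  60.4,  72.9]), array([83.6, 85.9, 88.1, 90.3, 91.8])]
knob 35 [array([-22.3,  -5.3,  16. ]), array([-149. , -145. , -143.7]), array([136.3, 144.6, 158.3])]
```

The blank's middle is now near y 0. I push on gently until the force rises.

Request:
jog_arm --pt "-1 2 0 0 0" --pt "-1 1 0 0 0" --pt "-1 0 0 0 0" --pt "-1 0 0 0 0"

```text
time: 12.3
tool_pos: [0.4534, -0.1989, 0.1262]
tcp_rot: [2.333, 2.1, -0.007]
wrist_force: [-6.7, -9.2, 4.6]
width: 0.21
grip_force: 58.7
```

Request:
jog_arm --pt "-1 2 0 0 0" --pt "-1 0 0 0 0" --pt "-1 0 0 0 0"

```text
time: 12.55
tool_pos: [0.4534, -0.1988, 0.1262]
tcp_rot: [2.33, 2.099, -0.012]
wrist_force: [-7.1, -15.3, 2.8]
width: 0.212
grip_force: 58.5
```

The tailstock has stopped moving while the force rises, and its travel of 68 mm puts the reading at about 0.094. I relax, open and retreat.

Request:
jog_arm --pt "-1 -3 0 0 0" --pt "-1 0 0 0 0" --pt "1 0 0 0 0" --pt "1 0 0 0 0" --pt "1 0 0 0 0" --pt "1 0 0 0 0" --pt "1 0 0 0 0" --pt "1 0 0 -20 0" --pt "1 0 0 -35 0" --pt "1 0 0 -35 0"

```text
time: 13.38
tool_pos: [0.453, -0.1961, 0.2141]
tcp_rot: [-2.333, -2.098, 0.002]
wrist_force: [0.6, -0.1, 0.3]
width: 0.997
grip_force: 0.0
```

Request:
jog_arm --pt "1 0 0 -30 0" --pt "1 -30 0 -10 0" --pt "1 -35 0 0 0" --pt "1 -35 0 0 0" --pt "1 -35 0 0 0" --pt "1 -30 0 0 0" --pt "1 0 0 0 0" --pt "1 0 0 0 0"

```text
time: 14.05
tool_pos: [0.4365, -0.3622, 0.2544]
tcp_rot: [-2.338, -2.097, -0.0]
wrist_force: [-0.3, 0.9, -0.3]
width: 0.999
grip_force: 0.0
```

```bash
python3 b.py g; python3 lm.py g
python3 - <<'E'
import cv2,numpy as np
a=cv2.imread('pics/gs.png')[100:270,220:330];b=cv2.imread('pics/gt.png')[150:320,200:410]
cv2.imwrite('pics/gg.png',cv2.resize(np.hstack([a,b]),None,fx=2.5,fy=2.5,interpolation=cv2.INTER_CUBIC))
E
```

```text
[ 0.43648542 -0.36220196  0.25442543] [-2.33812312e+00 -2.09683571e+00 -3.30380935e-04] 0.998690254368474 [-0.25470198  0.87999496 -0.25295631]
blank 236 [array([-14. , -12.7,  -0.9,  11. ,  13.7]), array([-73.1, -56.1,   6.6,  63.5,  75.9]), array([69.5, 86.9, 88.9, 90.7, 91.9])]
knob 44 [array([-10.4,  -1.9,   6.4]), array([-155.4, -145. , -141.2]), array([136.4, 149.3, 157.4])]
blank 543 [array([-12.2,  -9.7,   1.2,  12.2,  14.4]), array([-73.6, -60. ,   1.6,  60.7,  74.5]), array([81.8, 85.9, 88.1, 90.1, 91.7])]
knob 64 [array([-7.8, -0.3,  9.1]), array([-160.7, -151. , -143.9]), array([141.3, 153.8, 156.4])]
```

View pics/gg.png

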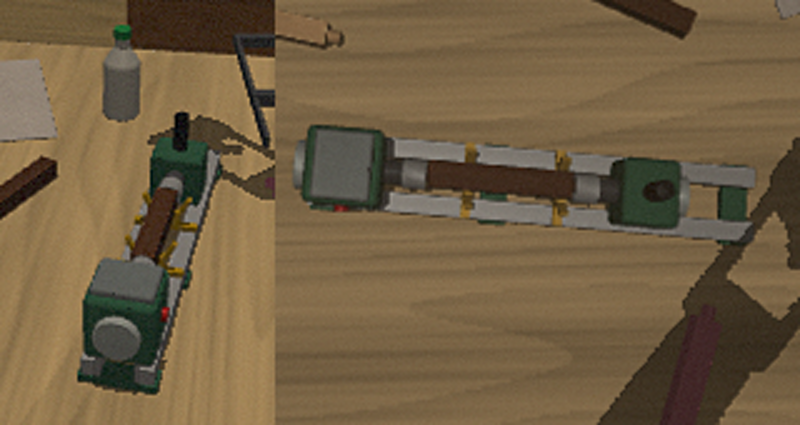

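The picture shows the blank between both cups with its pins hidden (crop (500,180)). The knob is at y about -152, so the tailstock reads about 0.095, and the arm is clear.

```bash
python3 -c "
from workcell import bot
print(bot.finish_job())"
```

```text
the job is handed in; nothing more can be done
None
```

The dark pinned blank is loaded: both pins are in the cups, the tailstock reads about 0.095, the arm has let go and is clear, and I handed the job in at about 14 s; no verdict came back.

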